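Fit and lock the cover plate of a filtration manifold

ROBOT

A 6-joint arm with a two-finger parallel gripper is mounted at the origin on a cart in front of the work surface, level with it; the furniture and walls round the work are solid. World frame = base frame: x ahead of the robot, y to its left, z up, the work surface at z = 0. Lengths are in m, angles in rad, forces in N, time in s.
With the tool pointing down it reaches from about 0.35 to 0.975 m from the base axis. Payload 7.1 kg.
Tool frame: the origin (TCP) lies midway between the tips of the shut fingers; the grasp point (between the pads) lies 19 mm behind it; z points along the fingers, y is the line along which they close (so a half turn about z gives the same grasp; the last joint's range is limited). The gripper opens to 88 mm and grips with 3 to 60 N. Pads are 20 mm wide; open, the fingers measure 115 mm over their backs; the gripper's body (75 mm by 178 mm) begins 61 mm behind the grasp point.
Start: joints at [-1.179, 0.423, 1.63, -0, 1.089, -0.019], TCP at [0.25, -0.573, 0.223] pointing down, gripper open.
Joint ranges: [-3, 3], [-0.9, 2.11], [0.09, 2.58], [-1.31, 4.45], [0.11, 2.69], [-2.54, 2.54]. Speed limits (rad/s): [2.39, 2.39, 3.01, 3.14, 3.14, 3.14].

INTERFACE

Orientations are given as a unit quaternion [w, x, y, z].
In Python, from station import move_pose, movel, movej, command_gripper, wait, inverse_kinematics, read_camera, camera_info, MotionError, job_done, get_time, get_joint_pos, get_qvel, get_effort, get_tcp_pos, get_ee_rot, get_ft_force, get_ft_torque, get_grip_width, get_finger_force gives the robot as it stands. Calls block until the motion is done:
- move_pose(position, orientation): joint-space move of the TCP to a pose.
- movel(position, frame=None, v=0.15, until_force=None): straight line of the TCP; frame=None keeps the orientation; v is the mean speed in m/s. With until_force (N) it stops when the force on the tool has changed by that much, and returns True; else False.
- movej(angles): joint-space move.
- command_gripper(opening): opening from 0.0 (shut) to 1.0 (fully open); the grip force is fixed at half the most; returns when the fingers have stopped.
- wait(seconds).
- inverse_kinematics(position, orientation): joint angles nearest the present ones, or None.
- read_camera(name): name is "side" or "top" or "wrist"; returns the picture (384x512x3 uint8, red, green, blue); there is no depth.
- camera_info(name): a dict with "intrinsics" (3x3 intrinsics, pixels), "T" (4x4, takes a point from camera to world coordinates); the wrist camera has in their place "tool_from_camera" (4x4, takes a point from camera to tool coordinates, whose origin is the TCP and whose axes are the flange's). Camera axes: x right, y up, looking along -z (the intrinsics and any distortion apply to the point x, -y, -z); pixel columns grow to the right and rows downward; lengths in m; the calibration is good to about 2 mm. A picture is of the moment at which its call begins: read the wrist's pose just before it. camera_info takes no time and is no camera call.
A pose or a line that the arm cannot do raises MotionError and nothing moves.
- job_done(): hands the job in; it is judged then, once.
Readings, each from a call of its own:
- get_time(): time.
- get_joint_pos(): joint angles.
- get_qvel(): joint speeds.
- get_effort(): joint torques, N m.
- get_tcp_pos(): TCP position.
- get_ee_rot(): TCP orientation.
- get_ft_force(): force on the tool from outside, world axes, zero at the start.
- get_ft_torque(): the same for the moment, N m.
- get_grip_width(): opening from 0.0 (shut) to 1.0 (fully open).
- get_finger_force(): force on a finger pad.
Only numpy, scipy, OpenCV 4.12 (cv2) and the standard library are available. Lean on these libraries where they do the work, as an engineer would, in place of code of your own. Each camera call takes 0.05 s, during which the arm holds its last target. There are 200 camera calls.

TASK

Take the aluminium cover plate by its black handle, pull it up out of the two sprung blue catches of its white parking cradle, and lower it gently (do not drop it) over the two locating pins of the grey manifold, red-ringed hole onto the pin with the red collar, until it rests flush. Let go of it, then push the orange-knobbed locking bolt fully home over the plate's edge. Leave the timer, the pen and the bottles behind the work where they are.

Things in the scene. Friction and masses are not known exactly. Their poses are not given: they have to be found in the camera images.
- cover_plate: Aluminium cover plate, 100 (x) x 150 (y) x 10 mm thick, about 450 g, flat in the cradle at the start. Origin: centre of its underside. Over it, along its x axis, a black handle bar 84 x 16 x 16 mm, bar centre 55 mm above the underside, 37 mm free below the bar, on two steel posts at x = +-34 mm. Four blue plugs 6 mm high. Two through holes: hole_a (red ring) and hole_b.
- handle (a point): Middle of the black handle bar (centre of its section); x along the bar, z up. Grip across y, 16 mm wide.
- hole_a (a point): Centre of the 17 mm hole (ringed in red) at the plate's underside, at plate x = +30, y = +58 mm.
- hole_b (a point): Centre of the 13 mm hole at the plate's underside, at plate x = -30, y = -58 mm.
- manifold: Grey filtration manifold, fixed, 116 (x) x 166 (y) x 45 mm high; the plate rests on its black gasket: seated, the plate origin is at x = y = 0, z = 45 mm in this frame, axes agreeing. Origin: centre of the underside, z up; -x is the front, with the locking bolt on a 44 mm wide bracket that reaches to x = -126 mm.
- pin_a (a point): Tip of the 14 mm locating pin with the red collar, at manifold x = +30, y = +58, z = 69 mm. Straight for 14 mm above the gasket, then tapered for 10 mm.
- pin_b (a point): Tip of the 10 mm locating pin at manifold x = -30, y = -58, z = 69 mm, same height and shape.
- lock_bolt (a joint): Flat steel locking bolt (60 x 24 x 10 mm, underside 57.5 mm above the worktop) that slides along the manifold's +x over the plate's front edge: 0 = fully open (bolt tip 12 mm clear of the seated plate), 0.024 m = fully home (12 mm over it). Friction about 1.5 N; it stays where it is left.
- bolt_knob (a point): Top centre of the upright orange knob on the bolt, 16 mm diameter and 33 mm high, its top 100 mm above the worktop; moves with the bolt. Push it along the manifold's +x.
- cradle: White parking cradle, fixed, 120 (x) x 210 (y) mm, plate resting on pads 12 mm high, low corner guides with 2.5 mm play. At both y ends a blue sprung catch, hinged outside the plate, holds the plate edge down; it swings up and out when the plate is pulled up with about 8 N beyond its weight. Origin: centre of the underside.
- timer: White bench timer 62 x 62 x 18 mm, bystander; origin at the underside.
- amber_bottle: Amber reagent bottle with white cap, 52 mm diameter, 118 mm high, bystander; origin at the underside.
- pen_blue: Blue pen 134 mm long, lying on the worktop, bystander; origin at its middle.
- reagent_bottle: White-bodied reagent bottle with black cap, 64 mm diameter, 135 mm high, bystander; origin at the underside.

How it is judged:
On the way, in this order (a step that is already met when the one before it is completed fails the run):
1. the plate is lifted clear of its cradle (z of cover_plate in the frame of cradle above 0.04 m), for 0.1 s.
2. the plate sits flush on the manifold, over both pins, with the bolt still open (horizontal distance between hole_a and pin_a below 0.004 m and horizontal distance between hole_b and pin_b below 0.004 m and z of cover_plate in the frame of manifold between 0.043 and 0.047 m and angle between cover_plate's own z axis and vertical below 0.03 rad and value of joint lock_bolt below 0.01 m), for 0.2 s.
At the end, for the whole second after the job is handed in: The cover plate lies at rest on the manifold's gasket (underside 43 to 47 mm above the manifold's foot, tilted less than 0.03 rad), each hole within 4 mm of its own pin's axis, and the locking bolt is pushed in at least 20 mm of its 24 mm (horizontal distance between hole_a and pin_a below 0.004 m and horizontal distance between hole_b and pin_b below 0.004 m and z of cover_plate in the frame of manifold between 0.043 and 0.047 m and angle between cover_plate's own z axis and vertical below 0.03 rad and value of joint lock_bolt above 0.02 m and linear speed of cover_plate below 0.02 m/s); the robot touches nothing.
It fails at once if the plate moves faster than 0.35 m/s within 80 mm above the manifold's foot (dropped or slammed) (horizontal distance between cover_plate and manifold below 0.06 m and z of cover_plate in the frame of manifold below 0.08 m and linear speed of cover_plate above 0.35 m/s).
It fails at once if the timer, the pen, the amber bottle or the white reagent bottle is moved more than 30 mm, or a bottle tipped over (distance of any of timer, amber_bottle, pen_blue, reagent_bottle from where it was at the start of the episode above 0.03 m or angle between any of reagent_bottle, amber_bottle's own z axis and vertical above 0.5 rad).
It also fails if it takes over 51 s, if anything falls off the work surface, if the arm or the gripper's body presses on something with over 40 N, if the wrist force passes 120 N, or if a joint passes its speed limit or range.

## Working session

There is one attempt and no reset: what is moved stays moved. The work goes in short steps, each a Python script; the robot and the scene stay as the last script left them, time stands still between calls to the robot, and variables do not carry over. Pictures are saved under pics/ and viewed, at most 10 in all, crops included, and the job is handed in when it is done.

```bash
ls; mkdir -p pics; python3 - <<'E'
from station import *
import cv2,numpy as np
np.set_printoptions(precision=4,suppress=True)
for n in("top","side"):
    im=read_camera(n);cv2.imwrite(f"pics/{n}0.png",im[:,:,::-1]);print(n,camera_info(n))
print(camera_info("wrist"),get_tcp_pos(),get_ee_rot(),get_time())
a=cv2.imread("pics/top0.png");b=cv2.imread("pics/side0.png")
cv2.imwrite("pics/t0.png",cv2.resize(a,(800,600),interpolation=cv2.INTER_CUBIC))
cv2.imwrite("pics/s0.png",cv2.resize(b,(800,600),interpolation=cv2.INTER_CUBIC))
E
```

```text
pics
top {'intrinsics': array([[390.3641,   0.    , 251.0754],
       [  0.    , 390.3641, 192.107 ],
       [  0.    ,   0.    ,   1.    ]]), 'T': array([[-0.0125,  0.9906, -0.1362,  0.4325],
       [-0.9999, -0.0123,  0.0022, -0.0247],
       [ 0.0005,  0.1362,  0.9907,  1.0169],
       [ 0.    ,  0.    ,  0.    ,  1.    ]])}
side {'intrinsics': array([[393.0147,   0.    , 255.9244],
       [  0.    , 393.0147, 190.6057],
       [  0.    ,   0.    ,   1.    ]]), 'T': array([[-0.8799,  0.3147, -0.356 ,  0.2454],
       [-0.4751, -0.595 ,  0.6483,  0.5606],
       [-0.0078,  0.7396,  0.673 ,  0.7209],
       [ 0.    ,  0.    ,  0.    ,  1.    ]])}
{'intrinsics': array([[305.3787,   0.    , 250.5827],
       [  0.    , 305.3787, 186.6052],
       [  0.    ,   0.    ,   1.    ]]), 'tool_from_camera': array([[ 0.0007,  0.9549,  0.2969,  0.0811],
       [ 1.    , -0.0008,  0.0002, -0.    ],
       [ 0.0005,  0.2969, -0.9549, -0.1602],
       [ 0.    ,  0.    ,  0.    ,  1.    ]])} [ 0.2494 -0.5725  0.222 ] [-0.0006  0.979   0.204  -0.0001] 0.1
```

View pics/t0.png

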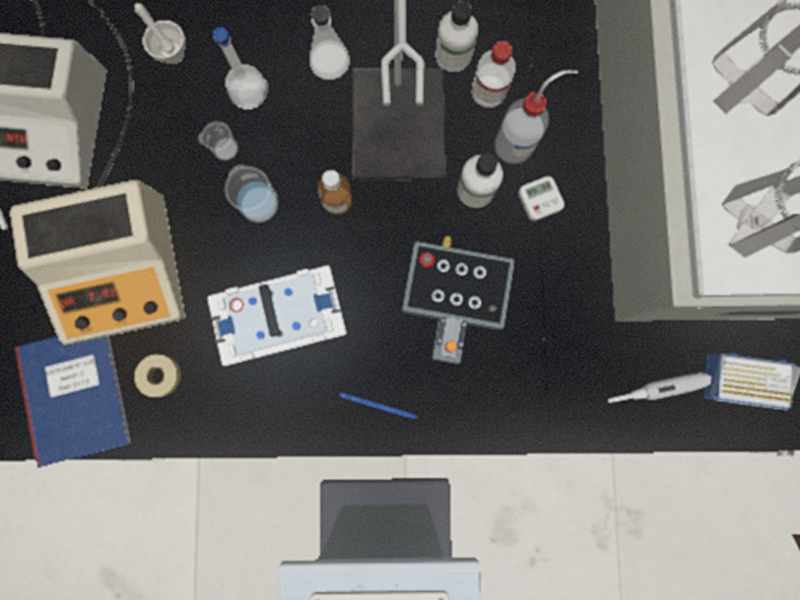

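View pics/s0.png

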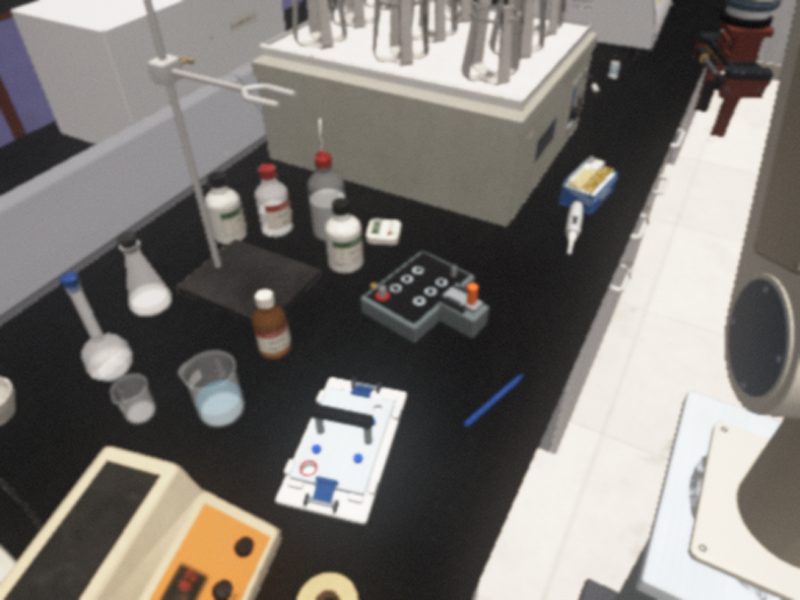

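The top view shows the cradle at about (277,315), with the handle from (264,288) to (278,335) and the red ring at (236,305). The manifold is at about (459,286), with its red collar at (427,260) and the knob at (452,347). I'll cast rays from these pixels, then take close looks with the wrist camera.

```bash
cat > h.py <<'E'
from station import *
import numpy as np, cv2
from scipy.spatial.transform import Rotation as R
np.set_printoptions(precision=4,suppress=True)
def wT():
    q=get_ee_rot();T=np.eye(4);T[:3,:3]=R.from_quat([q[1],q[2],q[3],q[0]]).as_matrix();T[:3,3]=get_tcp_pos();return T
def ray(K,T,uv,z):
    u,v=uv;d=np.array([(u-K[0,2])/K[0,0],-(v-K[1,2])/K[1,1],-1]);d=T[:3,:3]@d
    return (T[:3,3]+d*(z-T[2,3])/d[2])
def cam(n): i=camera_info(n);return i["intrinsics"],i["T"]
def wcam(): i=camera_info("wrist");return i["intrinsics"],wT()@i["tool_from_camera"]
def quat(yaw): return np.array([0,np.cos(yaw/2),np.sin(yaw/2),0])  # tool down, tool x at yaw
def snap(name):
    K,T=wcam();im=read_camera("wrist")[:,:,::-1].copy();cv2.imwrite(f"pics/{name}.png",im);np.savez(f"pics/{name}.npz",K=K,T=T,W=wT())
    cv2.imwrite(f"pics/{name}_v.png",cv2.resize(im,(800,600),interpolation=cv2.INTER_CUBIC));return im,K,T
E
python3 - <<'E'
from h import *
K,T=cam("top");s=1.5625
def P(l,z): return np.array([ray(K,T,(u/s,v/s),z) for u,v in l])
m=P([(416,243),(514,259),(503,328),(404,310)],.045);c=P([(208,295),(331,266),(346,333),(221,363)],.01);h=P([(264,288),(278,335)],.065)
pa=P([(427,260)],.05);kn=P([(451,346)],.1);ra=P([(236,305)],.022)
print("man",m[:,:2],m.mean(0));print("cra",c[:,:2],c.mean(0));print("handle",h,h.mean(0));print("pinA",pa,"knob",kn,"ring",ra)
ang=lambda d:np.degrees(np.arctan2(d[1],d[0]))
my=(m[0]-m[1]+m[3]-m[2]);cy=c[0]-c[1]+c[3]-c[2]
print("yaw m",ang(my)-90,"c",ang(cy)-90,"h",ang(h[0]-h[1]))
mc=m.mean(0)
for yaw in (0,np.pi):
    for p,y in((mc,np.radians(ang(my)-90)),(h.mean(0),np.radians(ang(cy)-90))):
        print(yaw,inverse_kinematics([p[0],p[1],.25],quat(y+yaw)),inverse_kinematics([p[0],p[1],.08],quat(y+yaw)))
E
```

```text
man [[ 0.6596 -0.0666]
 [ 0.6311 -0.2253]
 [ 0.519  -0.2032]
 [ 0.5499 -0.0454]] [ 0.5899 -0.1351  0.045 ]
cra [[0.5834 0.2803]
 [0.6301 0.0753]
 [0.517  0.0503]
 [0.4702 0.2558]] [0.5502 0.1654 0.01  ]
handle [[0.5852 0.1756 0.065 ]
 [0.5106 0.1525 0.065 ]] [0.5479 0.164  0.065 ]
pinA [[ 0.6302 -0.0837  0.05  ]] knob [[ 0.488 -0.114  0.1  ]] ring [[0.5644 0.2302 0.022 ]]
yaw m -10.642938334934499 c 12.832004756095145 h 17.181376255014207
0 [-0.2449  0.3647  1.6514 -0.      1.1255  1.5117] [-0.2449  0.5835  1.7556 -0.      0.8025  1.5117]
0 [ 0.2701  0.3146  1.725  -0.      1.102   1.6169] [ 0.2701  0.5463  1.8318 -0.      0.7635  1.6169]
3.141592653589793 [-0.2449  0.3647  1.6514 -0.      1.1255 -1.6299] [-0.2449  0.5835  1.7556 -0.      0.8025 -1.6299]
3.141592653589793 [ 0.2701  0.3146  1.725  -0.      1.102  -1.5247] [ 0.2701  0.5463  1.8318 -0.      0.7635 -1.5247]
```

```bash
python3 - <<'E'
from h import *
move_pose([.59,-.135,.2],quat(np.pi-.186));wait(.3);print(wT()[:3,3]);snap("man1")
move_pose([.549,.165,.2],quat(np.pi+.224));wait(.3);snap("cra1");print(wT()[:3,3],get_time(),get_ft_force())
E
```

```text
[ 0.5899 -0.1355  0.2   ]
[0.5492 0.1643 0.2   ] 3.9583 [-0.5215 -0.1125 -0.6347]
```

View pics/man1_v.png

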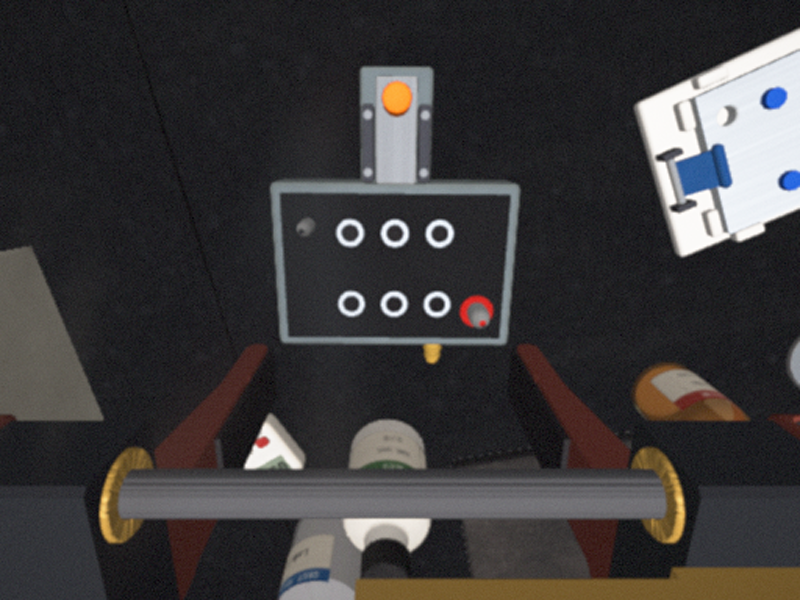

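View pics/cra1_v.png

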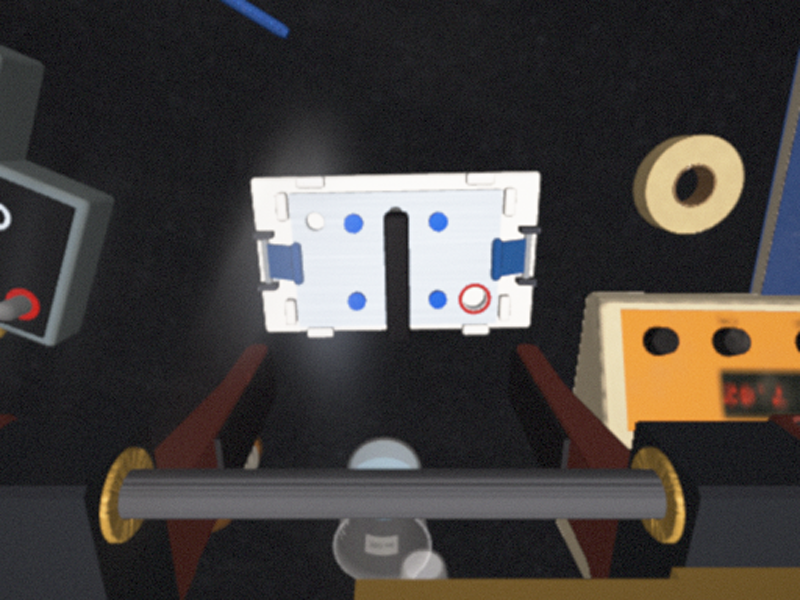

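```bash
cat > m.py <<'E'
from h import *
def load(n): d=np.load(f"pics/{n}.npz");return cv2.imread(f"pics/{n}.png"),d["K"],d["T"],d["W"]
def blobs(mask,box,amin=10):
    x0,y0,x1,y1=[int(v/1.5625) for v in box]; m=np.zeros_like(mask);m[y0:y1,x0:x1]=mask[y0:y1,x0:x1]
    c,_=cv2.findContours(m,cv2.RETR_EXTERNAL,cv2.CHAIN_APPROX_NONE);return [k for k in c if cv2.contourArea(k)>=amin]
def proj(c,K,T,z): return np.array([ray(K,T,p,z)[:2] for p in c.reshape(-1,2).astype(float)])
def red(im): b,g,r=cv2.split(im.astype(int));return ((r-np.maximum(g,b))>50).astype(np.uint8)*255
E
python3 - <<'E'
from m import *
deg=np.degrees
im,K,T,W=load("man1")
g=cv2.cvtColor(im,cv2.COLOR_BGR2GRAY)
# interior gasket
mk=(cv2.GaussianBlur(g,(3,3),0)<62).astype(np.uint8)*255
n,l=cv2.connectedComponents(mk);lab=l[int(270/1.5625),int(370/1.5625)]
c,_=cv2.findContours((l==lab).astype(np.uint8),cv2.RETR_EXTERNAL,cv2.CHAIN_APPROX_NONE);c=max(c,key=cv2.contourArea)
for z in(.045,):
  p=proj(c,K,T,z);r=cv2.minAreaRect((p*1000).astype(np.float32));print("gasket",r)
# pins
r=blobs(red(im),(450,280,510,345));c=max(r,key=cv2.contourArea)
p=proj(c,K,T,.045);e=cv2.minEnclosingCircle((p*1000).astype(np.float32));print("collar z45",e)
b,gg,rr=cv2.split(im.astype(int));o=((rr-b>90)&(gg>60)).astype(np.uint8)*255
k=max(blobs(o,(370,60,430,130)),key=cv2.contourArea);M=cv2.moments(k);print("knob",ray(K,T,(M['m10']/M['m00'],M['m01']/M['m00']),.1))
im2=im[int(190/1.5625):int(350/1.5625),int(265/1.5625):int(525/1.5625)]
v1=cv2.resize(im2,None,fx=4,fy=4,interpolation=cv2.INTER_CUBIC)[:300]
# plate
im,K,T,W=load("cra1")
k=max(blobs(red(im),(450,275,500,325)),key=cv2.contourArea);p=proj(k,K,T,.022);e=cv2.minEnclosingCircle((p*1000).astype(np.float32));print("ring",e,p.mean(0))
A=np.array(e[0])/1000
g=cv2.cvtColor(im,cv2.COLOR_BGR2GRAY)
x0,y0,x1,y1=[int(v/1.5625) for v in(296,206,334,238)]
v2=cv2.resize(im[int(190/1.5625):int(340/1.5625),int(250/1.5625):int(540/1.5625)],None,fx=4,fy=4,interpolation=cv2.INTER_CUBIC)[:380]
bar=[c for c in blobs((g<60).astype(np.uint8)*255,(375,205,420,325)) ]
c=max(bar,key=cv2.contourArea);p=proj(c,K,T,.063);rb=cv2.minAreaRect((p*1000).astype(np.float32));print("bar",rb)
w=max(v1.shape[1],v2.shape[1]);pad=lambda v:np.pad(v,((0,0),(0,w-v.shape[1]),(0,0)))
o=np.vstack([pad(v1),pad(v2)]);print(o.shape,v1.shape);cv2.imwrite("pics/z1.png",o[:600,:800])
E
```

```text
gasket ((588.8408203125, -133.90670776367188), (148.4676513671875, 98.93267059326172), 78.86436462402344)
collar z45 ((629.7374267578125, -83.19588470458984), 12.235504150390625)
knob [ 0.4872 -0.114   0.1   ]
ring ((562.6766967773438, 230.23439025878906), 12.151148796081543) [0.5627 0.2303]
bar ((543.4600830078125, 165.548828125), (74.60560607910156, 13.656876564025879), 13.315438270568848)
(680, 740, 3) (300, 668, 3)
```

View pics/z1.png

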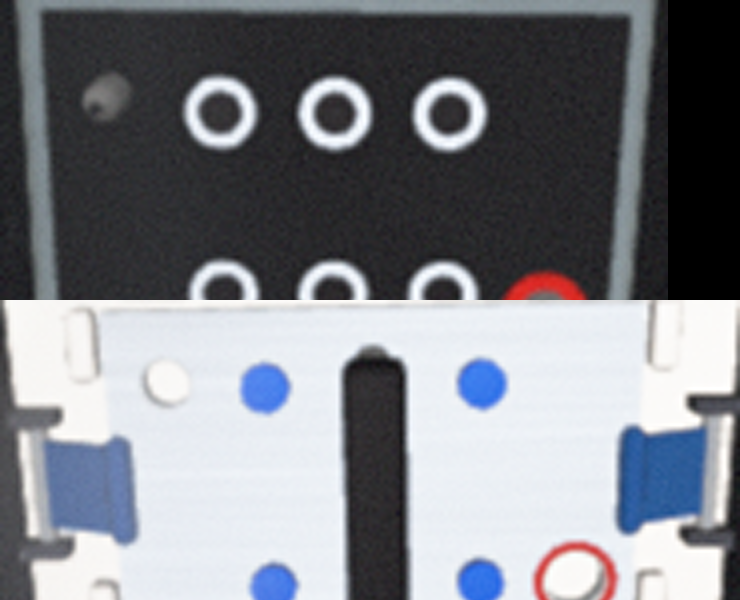

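```bash
python3 - <<'E'
from m import *
im,K,T,W=load("cra1")
B=ray(K,T,(200.9,141.4),.022)[:2];A=np.array([.56268,.23023])
d=A-B;yaw=np.arctan2(d[1],d[0])-np.arctan2(116,60);c=(A+B)/2
print("B",B,"len",np.linalg.norm(d),"(130.6) yaw",np.degrees(yaw),"c",c)
y=np.radians(13.2)
n=np.array([-np.sin(y),np.cos(y)]);off=n@(np.array([.54346,.16555])-c);print("bar off",off)
c=c+n*off*.5
if abs(off)<.004 and abs(np.linalg.norm(d)-.1306)<.005:
    move_pose([*c,.12],quat(np.pi+y))
    print(movel([*c,.049],v=.1,until_force=8))
    command_gripper(0.0);wait(.2)
    print(wT(),get_grip_width(),get_finger_force(),get_ft_force(),get_time());snap("gr")
E
```

```text
B [0.5321 0.1038] len 0.1300452156835481 (130.6) yaw 13.759120714246608 c [0.5474 0.167 ]
bar off -0.0005391923627670073
False
[[-0.9736 -0.2284 -0.      0.5474]
 [-0.2284  0.9736  0.      0.1668]
 [ 0.      0.     -1.      0.049 ]
 [ 0.      0.      0.      1.    ]] 0.1803075592635892 29.964410662651062 [-0.1279  0.2395 -0.2006] 6.5333
```

```bash
python3 - <<'E'
from m import *
p=get_tcp_pos();print(movel([p[0],p[1],.13],v=.06),get_ft_force());movel([p[0],p[1],.2],v=.15);wait(.3);snap("held");print(get_grip_width(),get_ft_force(),get_ft_torque(),get_tcp_pos(),get_time())
E
```

```text
False [-0.5202  0.0732 -6.8818]
0.17732410754155675 [-0.5516 -0.5548 -6.1188] [ 0.0449 -0.0832 -0.0081] [0.5471 0.1667 0.1993] 9.05
```

View pics/held_v.png

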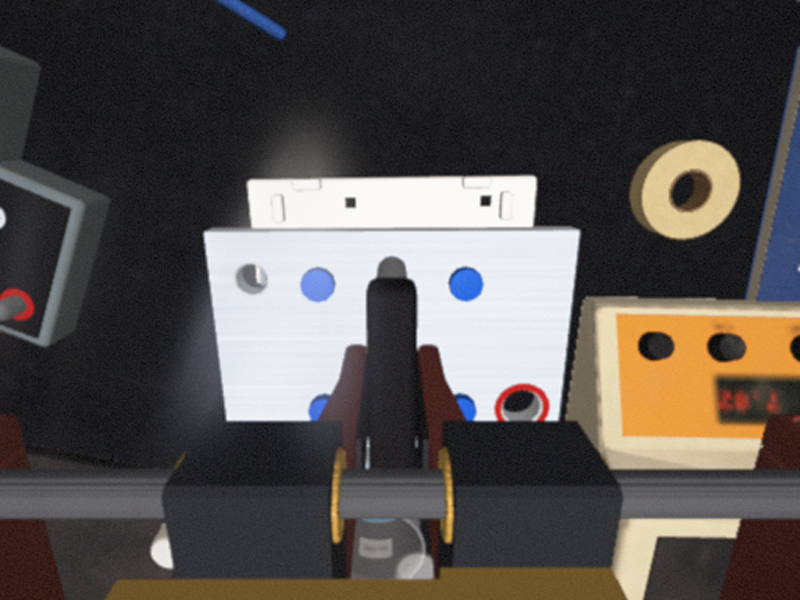

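```bash
python3 - <<'E'
from m import *
im,K,T,W=load("held");z=W[2,3]-.027
k=max(blobs(red(im),(485,375,560,435)),key=cv2.contourArea);p=proj(k,K,T,z)
e=cv2.minEnclosingCircle((p*1000).astype(np.float32));A=np.array(e[0])/1000;print("ring",e,(p.min(0)+p.max(0))/2)
g=cv2.cvtColor(im,cv2.COLOR_BGR2GRAY)
cs=blobs((g<195).astype(np.uint8)*255,(228,255,275,302),30)
k=max(cs,key=cv2.contourArea);p=proj(cv2.convexHull(k),K,T,z);e=cv2.minEnclosingCircle((p*1000).astype(np.float32));B=np.array(e[0])/1000;print("hb",e)
# plate front edge corners (205,231),(580,229)
f=[ray(K,T,(u/1.5625,v/1.5625),z)[:2] for u,v in((205,231),(580,229))];print("front edge len",np.linalg.norm(f[0]-f[1]))
d=A-B;yaw=np.arctan2(d[1],d[0])-np.arctan2(116,60);c=(A+B)/2
print("len",np.linalg.norm(d),"yaw",np.degrees(yaw),"tool yaw",np.degrees(np.arctan2(-W[1,0],-W[0,0])),"c",c,"edge yaw",np.degrees(np.arctan2(*(f[1]-f[0])[::-1]))-90)
ty=np.arctan2(-W[1,0],-W[0,0]);R2=lambda a:np.array([[np.cos(a),-np.sin(a)],[np.sin(a),np.cos(a)]])
print("plate centre in tool(plate-like axes) mm",1000*R2(-ty)@(c-W[:2,3]))
E
```

```text
ring ((562.2337646484375, 229.5019989013672), 12.087645530700684) [0.5606 0.2295]
hb ((530.7911376953125, 104.07705688476562), 6.546104907989502)
front edge len 0.14800639209400868
len 0.12930605117155675 yaw 13.276495031256886 tool yaw 13.20077568616472 c [0.5465 0.1668] edge yaw 13.545265268900863
plate centre in tool(plate-like axes) mm [-0.5627  0.2077]
```

```bash
python3 - <<'E'
from m import *
q=quat(np.pi-np.radians(11.2));c=[.5895,-.1344]
move_pose([*c,.2],q);movel([*c,.118],v=.1);wait(.3);im,K,T=snap("pre");print(get_tcp_pos(),get_ft_force(),get_time())
a=im[220:290,285:385];b=im[140:210,120:220]
cv2.imwrite("pics/z2.png",np.hstack([cv2.resize(v,(400,280),interpolation=cv2.INTER_CUBIC) for v in(b,a)]))
E
```

```text
[ 0.5897 -0.1345  0.1184] [-0.3514 -0.051  -7.0556] 11.5333
```

View pics/z2.png

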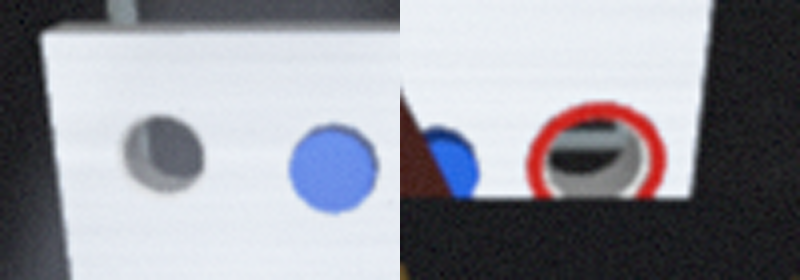

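```bash
python3 - <<'E'
from m import *
c=get_tcp_pos()[:2]*0+np.array([.5895,-.1344])
for z in(.104,.100,.096,.092,.088,.085):
    h=movel([*c,z],v=.03,until_force=5);print(z,h,get_tcp_pos(),get_ft_force(),get_ft_torque(),get_time())
    if h: break
E
```

```text
0.104 False [ 0.5895 -0.1344  0.1038] [ 0.3846  0.3545 -6.3548] [ 0.0471 -0.1359 -0.0379] 12.15
0.1 False [ 0.5893 -0.1344  0.0998] [-0.5287 -0.8499 -6.2989] [ 0.0869 -0.1221 -0.0278] 12.4333
0.096 False [ 0.5893 -0.1343  0.0957] [ 0.0252 -0.5525 -6.4339] [ 0.0389 -0.1261  0.0115] 12.7167
0.092 False [ 0.5893 -0.1343  0.0917] [-0.5659 -0.0508 -6.7927] [ 0.0991 -0.1689  0.0055] 13.0
0.088 False [ 0.5893 -0.1343  0.0877] [-0.2015  0.2187 -6.6615] [-0.007  -0.1258 -0.0056] 13.2833
0.085 False [ 0.5893 -0.1344  0.0848] [-0.0678 -0.7413 -7.1075] [ 0.0938 -0.1162 -0.0056] 13.5333
```

```bash
python3 - <<'E'
from m import *
c=[.5895,-.1344]
for z in(.083,.082,.081,.080,.079):
    h=movel([*c,z],v=.02,until_force=4);print(z,h,get_tcp_pos(),get_ft_force(),get_ft_torque())
    if h or get_ft_force()[2]>-3.5: break
wait(.3);snap("seat");print(get_time())
E
```

```text
0.083 False [ 0.5894 -0.1344  0.0829] [-0.042  -0.2672 -6.0504] [-0.0072 -0.1002 -0.0087]
0.082 False [ 0.5895 -0.1344  0.082 ] [ 0.0539 -0.3686 -5.8806] [ 0.0825 -0.0706 -0.0097]
0.081 False [ 0.5896 -0.1344  0.082 ] [-3.8712  0.8835  6.0223] [0.2009 0.517  0.0272]
14.6333
```

View pics/seat_v.png

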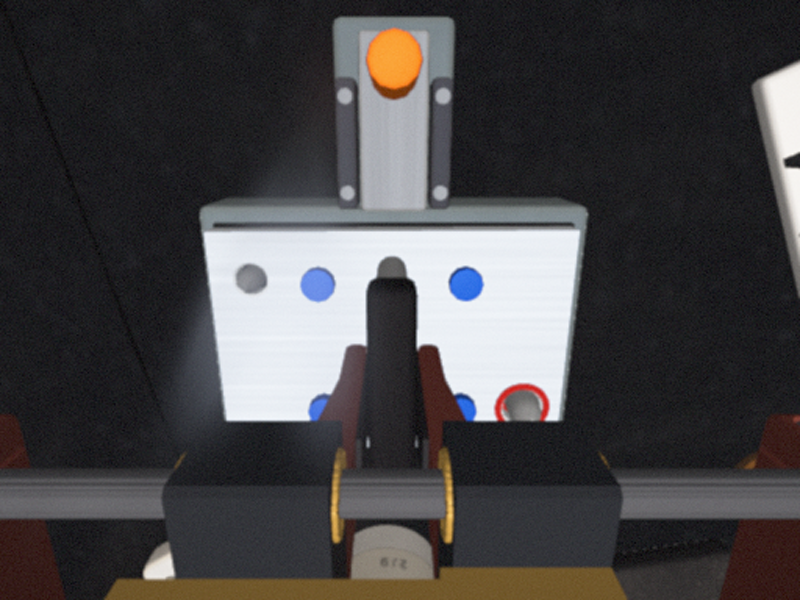

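The plate touched down at TCP z = 0.082, the predicted height, and grey pins fill both holes: hole_b at (251,279) and the ringed hole at (522,406). Next I release it and push the bolt.

```bash
python3 - <<'E'
from m import *
a=np.radians(-11.1);C=np.array([.589,-.1341]);ex=np.array([np.cos(a),np.sin(a)]);ey=np.array([-ex[1],ex[0]])
c=[.5895,-.1344]
movel([*c,.082],v=.02)
print(get_ft_force());command_gripper(.6);wait(.4);print(get_grip_width(),get_ft_force())
movel([*c,.17],v=.1);command_gripper(0.0)
P=lambda x,z:[*(C+x*ex+.0001*ey),z]
q=quat(np.pi+a)
move_pose(P(-.145,.17),q);print(movel(P(-.145,.079),v=.12,until_force=6),get_ft_force())
h=movel(P(-.085,.079),v=.03,until_force=12)
d=get_tcp_pos()[:2]-C;print("push",h,d@ex,d@ey,get_ft_force(),get_time())
E
```

```text
[-0.2809  0.3266 -2.566 ]
0.5997026412090326 [-0.4261  0.8031  0.1944]
False [ 0.3654 -0.6546 -0.4513]
push True -0.10218224647966033 0.00020870954952642692 [-0.6134  0.2981  0.667 ] 20.8833
```

```bash
python3 - <<'E'
from m import *
a=np.radians(-11.1);C=np.array([.589,-.1341]);ex=np.array([np.cos(a),np.sin(a)])
h=movel([*(C-.09*ex),.079],v=.03,until_force=15)
d=get_tcp_pos()[:2]-C;print("push2",h,d@ex,get_ft_force())
movel([*(C-.135*ex),.079],v=.1);movel([*(C-.135*ex),.2],v=.15);move_pose([*C,.22],quat(np.pi+a));wait(.3)
im,K,T=snap("end");b,g,r=cv2.split(im.astype(int));o=((r-b>90)&(g>60)).astype(np.uint8)*255
k=max(blobs(o,(340,40,450,240)),key=cv2.contourArea);M=cv2.moments(k);p=ray(K,T,(M['m10']/M['m00'],M['m01']/M['m00']),.1);print("knob x",(p[:2]-C)@ex,get_time())
E
```

```text
push2 True -0.10226581267840526 [-1.1358  0.306   0.1182]
knob x -0.08387330084847944 23.5417
```

View pics/end_v.png

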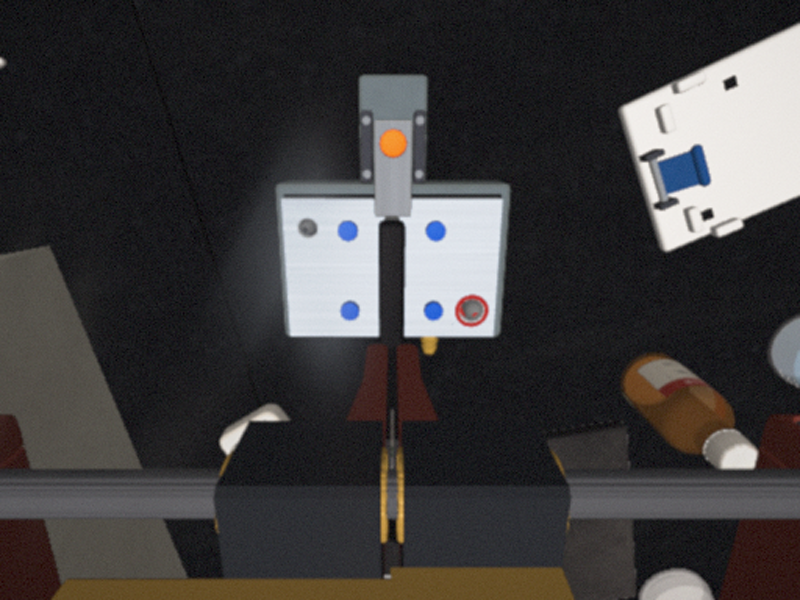

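```bash
python3 - <<'E'
from m import *
a=np.radians(-11.1);C=np.array([.589,-.1341]);ex=np.array([np.cos(a),np.sin(a)])
im,K,T,W=load("end")
g=cv2.cvtColor(im,cv2.COLOR_BGR2GRAY);print(g[130:146,245],g[130:146,257])
for v in(214,217,220): print(v,(ray(K,T,(393/1.5625,v/1.5625),.0675)[:2]-C)@ex)
print("plate edge",[(ray(K,T,(330/1.5625,v/1.5625),.055)[:2]-C)@ex for v in(197,199)])
im,K,T,W=load("man1")
b,gg,r=cv2.split(im.astype(int));o=((r-b>90)&(gg>60)).astype(np.uint8)*255
k=max(blobs(o,(370,60,430,130)),key=cv2.contourArea);p=proj(k,K,T,.1)-C;x=p@ex;print("knob0 extents",x.min(),x.max(),cv2.boundingRect(k))
im,K,T,W=load("end");b,gg,r=cv2.split(im.astype(int));o=((r-b>90)&(gg>60)).astype(np.uint8)*255
k=max(blobs(o,(340,40,450,240)),key=cv2.contourArea);x=(proj(k,K,T,.1)-C)@ex;print("knob1",x.min(),x.max())
E
```

```text
[159 156 158 155 159 158 158 155 166 199 169  96  33  27  33  38] [163 160 160 161 163 164 160 162 178 218 221 155  84  38  26  27]
214 -0.0394372591913857
217 -0.0374805309183117
220 -0.03551652471182337
plate edge [np.float64(-0.0490522360991583), np.float64(-0.047724494879014395)]
knob0 extents -0.11119026862287971 -0.09569668404595469 (244, 52, 20, 22)
knob1 -0.0907373098381225 -0.07651331293276592
```

```bash
python3 - <<'E'
from m import *
a=np.radians(-11.1);C=np.array([.589,-.1341]);ex=np.array([np.cos(a),np.sin(a)])
im,K,T,W=load("man1");g=cv2.cvtColor(im,cv2.COLOR_BGR2GRAY);print(g[110:124,253],[(ray(K,T,(253,v),.0675)[:2]-C)@ex for v in(116,118,120)])
q=quat(np.pi+a);P=lambda x,z:[*(C+x*ex),z]
move_pose(P(-.145,.2),q);movel(P(-.145,.086),v=.12)
h=movel(P(-.106,.086),v=.05,until_force=10);print(h)
for x in(-.103,-.101,-.099,-.097,-.095):
    h=movel(P(x,.086),v=.02,until_force=25);print(x,h,(get_tcp_pos()[:2]-C)@ex,get_ft_force()[:2]@ex,get_time())
    if h or get_ft_force()[:2]@ex<-15:break
movel(P(-.14,.086),v=.1);movel(P(-.14,.2),v=.15);move_pose([*C,.22],q);wait(.3)
im,K,T=snap("end2");b,gg,r=cv2.split(im.astype(int));o=((r-b>90)&(gg>60)).astype(np.uint8)*255
k=max(blobs(o,(340,40,450,240)),key=cv2.contourArea);x=(proj(k,K,T,.1)-C)@ex;print("knob2",x.min(),x.max(),get_time())
E
```

```text
[190 188 189 190 192 193 179 153 140 145 146 148 142 111] [np.float64(-0.0597168435946796), np.float64(-0.057883965651092564), np.float64(-0.05604411488281916)]
False
-0.103 False -0.10294103658425827 -0.16143338656838202 26.5167
-0.101 False -0.10187491287626907 -3.839752925694939 26.7667
-0.099 False -0.10155421704031065 -8.524741897326773 27.0167
-0.097 False -0.10134050384009773 -12.622488442569107 27.2667
-0.095 False -0.10116705484342427 -18.563322622114494 27.5167
knob2 -0.09078028874075497 -0.07655350099975192 30.0
```

```bash
python3 -c "
from station import *
print(job_done())"
```

```text
the job is handed in; nothing more can be done
None
```

The job is handed in at about 30 s: the plate is flush over both pins and released, the bolt is pushed to its hard stop with its tip measured about 11–12 mm over the plate's edge, and the arm touched none of the bystanders; no pass/fail verdict came back.

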